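# Seat the spray carrier on the turntable's locating pins

### The arm

A 6-joint arm with a two-finger parallel gripper is mounted at the origin on a cart in front of the work surface, level with it; the furniture and walls round the work are solid. World frame = base frame: x ahead of the robot, y to its left, z up, the work surface at z = 0. Lengths are in m, angles in rad, forces in N, time in s.
With the tool pointing down it reaches from about 0.35 to 0.85 m from the base axis. Payload 8.1 kg.
Tool frame: the origin (TCP) lies at the very end of the fingers, on their centre line; the grasp point (between the pads) lies 19 mm behind it (robot.pinch_z is the z of the grasp point in the tool frame, in m); z points along the fingers, y is the direction in which the jaws open and shut (so a half turn about z gives the same grasp; the last joint's range is limited). The gripper opens to 93 mm and grips with 3 to 60 N. Pads are 15 mm wide; open, the fingers measure 128 mm over their backs; the gripper's body (75 mm by 188 mm) begins 65 mm behind the grasp point.
Start: joints at [-1.378, 0.13, 1.488, -0, 1.523, -0.085], TCP at [0.165, -0.577, 0.219] pointing down, gripper open.
Joint ranges: [-2.96, 2.96], [-0.89, 2.26], [0.02, 2.5], [-1.34, 4.48], [0, 2.73], [-2.66, 2.66]. Speed limits (rad/s): [2.39, 2.39, 2.79, 3.14, 3.14, 3.14].

### API

Orientations are given as a rotation vector (axis times angle).
In Python, from plant import robot gives the robot as it stands.
- The arm moves only by the tool drive_tool, never from a script. Its argument "steps" is a list of rows, each an object of numbers: "jaw": the opening, from 0 (shut) to 1 (fully open); "tx", "ty", "tz": the shift along the tool's x, y, z scaled (see below); "turn": the turn about the tool's z scaled (see below). A call has 1 to 12 rows; each row is the pose to reach, as a shift and turn from the pose commanded when the call began, along the tool's axes at that moment, turning the shorter way round; what a row does not reach only later rows make up. The controller multiplies each number of a shift by 0.3 m and each number of a turn by 180 degrees. A row lasts 1/10 s, in which the tool goes at most 50 mm and 8.59 degrees, less where a joint would pass 70% of its speed; a pose out of reach is approached as far as the arm can. A call with a number of a shift or a turn outside -1 to 1 is refused whole. A call with a gripper value outside its range is refused whole. The fingers move at their own pace and stop on an object; "force" is the grip in N (left out, the last holds). Time passes only in rows, so rows that repeat a pose let the fingers close. It gives the time, the measured TCP pose, the force and the opening at its end, in the units of the state.
- robot.read_state(): the state, without advancing time (a new reading comes with each control period).
- robot.read_camera(name): name is "side" or "top" or "wrist"; returns (picture, depth): 384x512x3 uint8, blue, green, red; 384x512 float32, m along the optical axis (not along the pixel's ray), 0 where there is no reading.
- robot.get_calibration(name): a dict with "fx", "fy", "cx", "cy" (pixels), "k1" (the pictures are not rectified: a ray, as slopes to the right and down, at radius r is drawn at 1 + k1 r^2 times it, then the intrinsics apply), "eye" and "attitude" of the camera in the world. Camera axes: x right, y down, z forward; pixel columns grow to the right and rows downward; lengths in m; the calibration is good to about 2 mm. A picture is of the moment at which its call begins: read the wrist's pose just before it. get_calibration takes no time and is no camera call; for the wrist camera it gives the pose at the moment of the call.
- robot.close_job(): hands the job in, once; it reports no verdict.
The state is a dict: "t": time; "q": joint angles; "dq": joint speeds; "joint_torque": joint torques, N m; "tool_pos": TCP position; "orientation": TCP orientation; "force": force on the tool from outside, world axes, zero at the start; "wrist_torque": the same for the moment, N m; "opening": finger opening in m.
Only numpy, scipy, OpenCV 4.12 (cv2) and the standard library are available. Lean on these libraries where they do the work, as an engineer would, in place of code of your own. Each camera call takes 0.05 s, during which the arm holds its last target.

### The job

Get the spray carrier (the grey board with the square wooden post) onto the turntable, ready for spraying. Draw it out from under the low shelf by its upright front grip and let it go on the open bench; then take it by the post and lower it, kept level, onto the turntable's two pins, the big hole over the round pin and the small hole over the diamond pin, easing it about without forcing it until it lies flat on the turntable. Leave it there free, and do not disturb the cup, the bowl or the roll of tape.

Things in the scene. Friction and masses are not known exactly. Their poses are not given: they have to be found in the camera images.
- carrier: The spray carrier, 0.35 to 0.7 kg: grey plastic board, 12 mm thick, reaching 78 mm forward (-x), 92 mm back and 78 mm to either side (y) of the origin, which lies on its underside below the square wooden post, where it balances. z up. Flat on the bench at the start. Two holes go through it on its y axis, 55 mm either side of the centre: 20 mm at +y, 16 mm at -y.
- carrier_post (a point): Centre of the carrier's square wooden post (cork top): 40 x 40 mm, 50 mm high, sides along the carrier's x and y. This point is half-way up, 37 mm above the board's underside; the top is at 62 mm. At the start it is about 55 mm behind the shelf's front edge, its top 23 mm below the shelf board. Axes as the carrier's.
- carrier_grip (a point): Centre of the carrier's upright wooden grip: 10 mm thick (carrier's x), 36 mm wide (y), 34 mm high (12 to 46 mm above the board's underside), 140 mm in front (-x) of the post's axis. A 22 mm wide steel strip, its top at 16 mm, joins it to the board. Axes as the carrier's. At the start about 85 mm in front of the shelf's front edge.
- carrier_big_hole (a point): Centre of the carrier's big hole (20 mm) at the underside of the board. Axes as the carrier's.
- carrier_small_hole (a point): Centre of the carrier's small hole (16 mm) at the underside of the board. Axes as the carrier's.
- turntable: The spraying turntable: grey foot 156 mm across, fixed to the bench, with a short stem and an aluminium head, a flat disc 190 mm across, 10 mm thick, top 100 mm above the bench. The head turns about the upright axis (midway between its two pins) against light friction, about 0.1 N m, and stays where it is left. Origin: centre of the foot's underside, z up; it does not turn with the head.
- pin_round (a point): Centre of the foot of the round steel pin, on the flat top of the turntable head. Pin 18 mm in diameter, 16 mm high; its upper 8 mm tapers to 6 mm. 55 mm from the turntable's axis, opposite the diamond pin. z up; y points from the diamond pin to the round pin.
- pin_diamond (a point): Centre of the foot of the diamond-shaped steel pin on the flat top of the turntable head: 14 mm across at right angles to the line between the pins, 8 mm along that line, 16 mm high; its upper 8 mm tapers to a third. 110 mm from the round pin. Axes as the round pin's.
- rack: The low plywood shelf, fixed on the bench: 140 mm deep (x), 214 mm wide (y), top at 97 mm, underside of the board at 85 mm; side walls 190 mm apart, no floor. Origin: centre of its footprint, z up; the open front faces -x, its front edge 70 mm from the origin. A bisque cup (79 mm) and two test tiles (61 mm) stand fixed on the rear half of its top.
- cup: Loose red-clay bisque cup, 69 mm across, 85 mm high, behind the turntable; bystander. Origin at the centre of its foot.
- bowl: Loose green glazed bowl, 104 mm across, 47 mm high, behind the turntable; bystander. Origin at the centre of its foot.
- tape: Loose roll of masking tape lying flat, 104 mm across, 24 mm high, in front of the turntable to the right; bystander. Origin at the centre of its underside.

How it is judged:
By the outcome, as a careful person would: the job done as asked, in the order asked, and still so for the second after the job is handed in, with the robot touching nothing.
It also fails if it takes over 58 s, if anything falls off the work surface, if the arm or the gripper's body presses on something with over 40 N, if the wrist force passes 120 N, or if a joint passes its speed limit or range.

## Working session

There is one attempt and no reset: what is moved stays moved. The work goes in short steps, Python scripts to look and compute and a tool call to move; the robot and the scene stay as the last step left them, time stands still between calls to the robot, and variables do not carry over. Pictures are saved under pics/ and viewed, and the job is handed in when it is done.

Besides the shell and the picture viewer there is one more tool, called after ">>>" by a JSON object that holds its "name" and its "arguments", one argument or row to a line. drive_tool: Moves the arm, as the interface text tells. Its arguments: {"type":"object","properties":{"steps":{"type":"array"},"force":{"type":"number"}},"required":["steps"]}

```bash
mkdir -p pics; ls
cat > h.py <<'E'
import numpy as np, cv2
from scipy.spatial.transform import Rotation as R
from plant import robot
def grab(name,fn):
    c=robot.get_calibration(name); im,d=robot.read_camera(name)
    cv2.imwrite('pics/'+fn+'.png',im); np.savez('pics/'+fn+'.npz',im=im,d=d,**{k:np.array(v) for k,v in c.items()})
    return im,d,c
def load(fn):
    z=np.load('pics/'+fn+'.npz'); return z['im'],z['d'],{k:z[k] for k in z.files if k not in('im','d')}
def rot(c):
    a=np.array(c['attitude'],float)
    return a if a.shape==(3,3) else R.from_rotvec(a).as_matrix()
def ray(c,uv):
    uv=np.atleast_2d(np.array(uv,float))
    x=(uv[:,0]-c['cx'])/c['fx'];y=(uv[:,1]-c['cy'])/c['fy']
    rd=np.hypot(x,y);r=rd.copy()
    for _ in range(20): r=rd/(1+c['k1']*r*r)
    s=np.where(rd>0,r/np.maximum(rd,1e-12),1)
    return np.c_[x*s,y*s,np.ones(len(x))]
def plane(c,uv,z):
    w=ray(c,uv)@rot(c).T; e=np.array(c['eye']); t=(z-e[2])/w[:,2]; return e+w*t[:,None]
def pts(c,d,uv):
    uv=np.atleast_2d(uv); dd=d[uv[:,1].astype(int),uv[:,0].astype(int)]
    return np.array(c['eye'])+(ray(c,uv)*dd[:,None])@rot(c).T
E
python3 - <<'E'
from h import *
for n in('side','top','wrist'):
    im,d,c=grab(n,n+'0'); print(n,c)
s=robot.read_state(); print(s, robot.pinch_z)
E
```

```text
pics
side {'fx': 361.8325202419233, 'fy': 361.8325202419233, 'cx': 254.06878558877847, 'cy': 187.7252670680475, 'k1': -0.01300299644506466, 'eye': array([ 0.52580069, -0.8019376 ,  0.85128201]), 'attitude': array([-2.30191638,  0.0159304 , -0.0062304 ])}
top {'fx': 371.59537975901054, 'fy': 371.59537975901054, 'cx': 258.6055848257916, 'cy': 193.56628166876175, 'k1': -0.09823458126530336, 'eye': array([0.46763433, 0.07088297, 1.28418642]), 'attitude': array([-2.19534717,  2.18651194, -0.07249133])}
wrist {'fx': 301.8960587774677, 'fy': 301.8960587774677, 'cx': 254.615552577958, 'cy': 188.9276399141192, 'k1': -0.0678157351932009, 'eye': array([ 0.24388084, -0.55390286,  0.3832366 ]), 'attitude': array([ 2.31052813, -1.74312436, -0.26143741])}
{'t': 0.15, 'q': array([-1.37842354e+00,  1.31008176e-01,  1.48902297e+00, -1.33006918e-05,
        1.52296760e+00, -8.53898540e-02]), 'dq': array([ 0.00046631, -0.00262279, -0.00157231, -0.00018992, -0.00120876,
        0.00049751]), 'joint_torque': array([ 1.25384769e-03, -5.60474503e+01, -4.92334914e+01,  7.67176109e-02,
        3.05838813e-02, -7.27495512e-05]), 'tool_pos': array([ 0.16446351, -0.57657631,  0.21781955]), 'orientation': array([-3.10995376e+00, -4.34714021e-01,  1.38866060e-04]), 'force': array([ 0.63360575, -0.58281197, -0.84695306]), 'wrist_torque': array([0.01604463, 0.00278504, 0.03727989]), 'opening': 0.0929784782727341} -0.0188
```

View pics/top0.png

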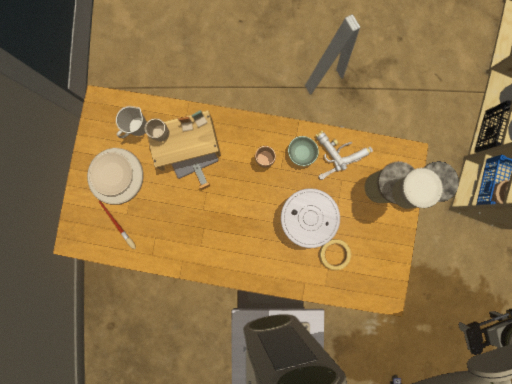

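View pics/side0.png

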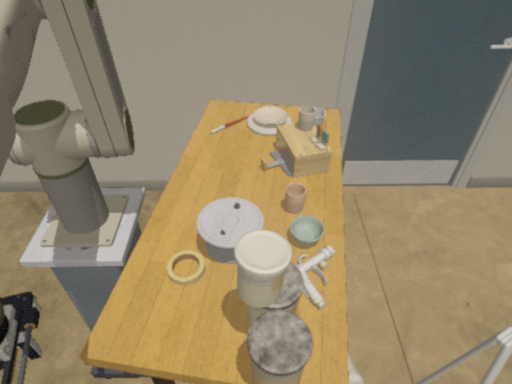

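View pics/wrist0.png

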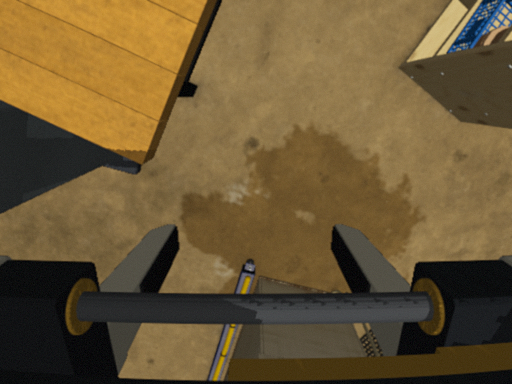

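The top view shows the rack at about (185,142) with the carrier's grip at (203,180). The turntable is at (310,218) with its pins at (295,211) and (325,226), the cup at (265,157), the bowl at (302,152) and the tape at (336,255). I'll zoom in.

Run:
```python
from h import *
im,d,c=load('top0')
a=cv2.resize(im[100:200,130:250],None,fx=6.5,fy=6,interpolation=cv2.INTER_CUBIC)[:600]
cv2.imwrite('pics/za.png',cv2.resize(im[100:200,130:250],None,fx=6,fy=6,interpolation=cv2.INTER_CUBIC))
cv2.imwrite('pics/zb.png',cv2.resize(im[180:275,270:370],None,fx=6,fy=6,interpolation=cv2.INTER_CUBIC))
im,d,c=load('side0')
cv2.imwrite('pics/zc.png',cv2.resize(im[110:210,240:350],None,fx=6,fy=6,interpolation=cv2.INTER_CUBIC))
cv2.imwrite('pics/zd.png',cv2.resize(im[190:260,180:290],None,fx=6,fy=6,interpolation=cv2.INTER_CUBIC))
```

```text
(no output)
```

View pics/za.png

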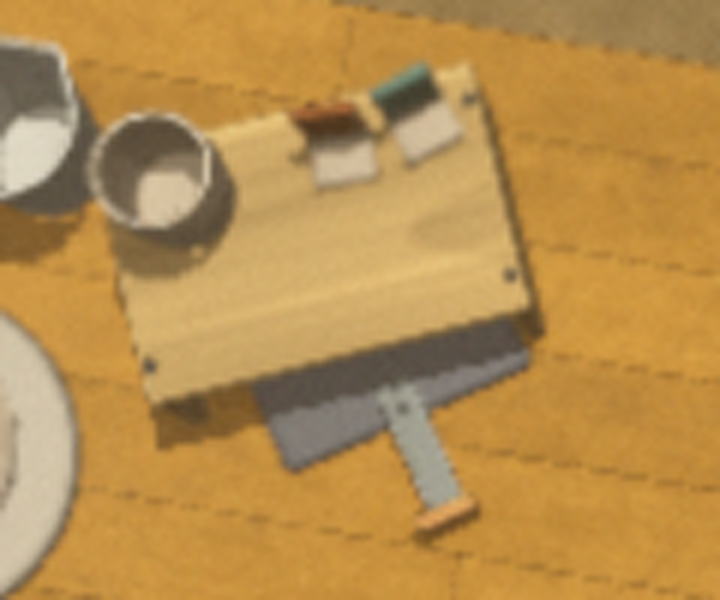

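View pics/zb.png

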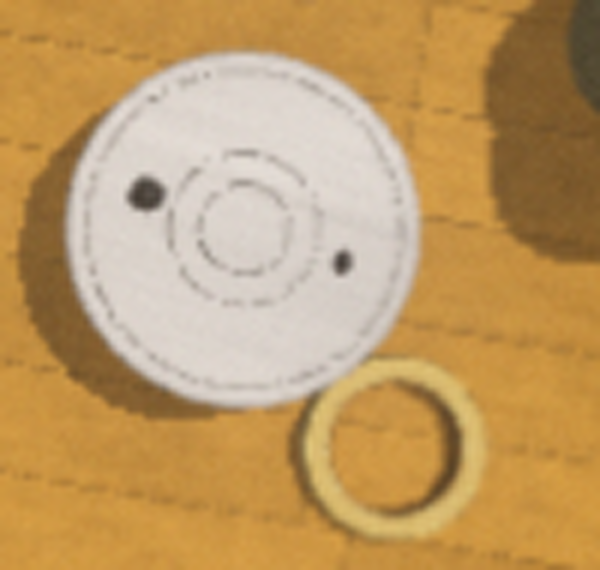

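View pics/zc.png

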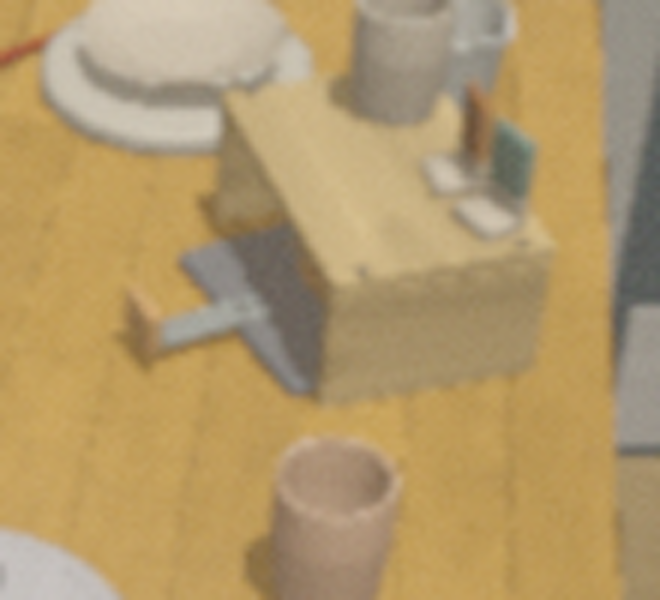

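View pics/zd.png

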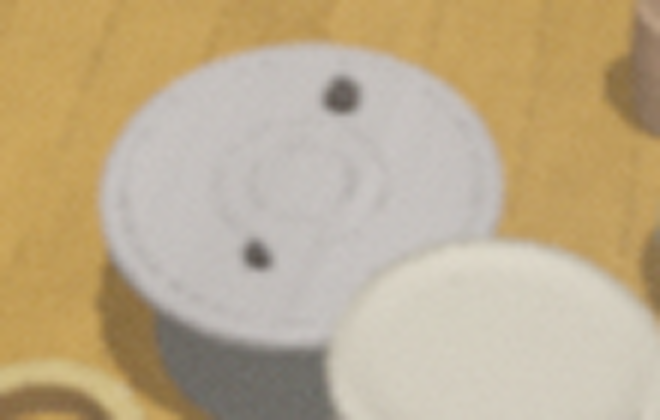

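Run:
```python
from h import *
im,d,c=load('top0')
Z=lambda x,y,ox,oy:[(x+.5)/6-.5+ox,(y+.5)/6-.5+oy]
A=lambda x,y,z:plane(c,[Z(x,y,130,100)],z)[0].round(4)
B=lambda x,y,z:plane(c,[Z(x,y,270,180)],z)[0].round(4)
print('grip top',A(447,512,.046))
print('grip ends',A(417,530,.046),A(478,500,.046))
print('strip',A(402,407,.016),A(445,500,.016))
print('board front corners',A(290,468,.012),A(528,357,.012))
print('rack front corners',A(152,403,.097),A(530,308,.097),'back right',A(470,68,.097))
print('tt center',B(243,229,.1),'round',B(147,193,.112),'diam',B(343,262,.112), 'edges',B(66,230,.1),B(420,230,.1),B(243,52,.1),B(243,408,.1))
im,d,c=load('side0')
D=lambda x,y,z:plane(c,[Z(x,y,180,190)],z)[0].round(4)
print('side: round',D(341,95,.112),'dia',D(257,255,.112),'edges',D(100,195,.1),D(503,190,.1))
C=lambda x,y,z:plane(c,[Z(x,y,240,110)],z)[0].round(4)
print('grip top',C(143,320,.046),C(130,290,.046),C(157,350,.046))
```

```text
grip top [0.574  0.2498 0.046 ]
grip ends [0.5639 0.2665 0.046 ] [0.5808 0.2326 0.046 ]
strip [0.637 0.281 0.016] [0.5835 0.2554 0.016 ]
board front corners [0.602  0.3459 0.012 ] [0.6667 0.2093 0.012 ]
rack front corners [0.6282 0.4035 0.097 ] [0.6801 0.1993 0.097 ] back right [0.8124 0.234  0.097 ]
tt center [ 0.4657 -0.0972  0.1   ] round [ 0.4845 -0.0449  0.112 ] diam [ 0.4485 -0.1483  0.112 ] edges [ 0.465 -0.003  0.1  ] [ 0.4654 -0.192   0.1   ] [ 0.5601 -0.0976  0.1   ] [ 0.371 -0.097  0.1  ]
side: round [ 0.4842 -0.054   0.112 ] dia [ 0.4489 -0.1555  0.112 ] edges [ 0.3721 -0.1069  0.1   ] [ 0.5611 -0.1064  0.1   ]
grip top [0.573  0.2293 0.046 ] [0.566  0.2592 0.046 ] [0.5803 0.2004 0.046 ]
```

```bash
cat >> h.py <<'E'
def tool():
    s=robot.read_state(); return s,np.array(s['tool_pos']),R.from_rotvec(s['orientation']).as_matrix()
def yawof(M): return np.degrees(np.arctan2(M[1,0],M[0,0]))
def to(p,yaw=None):
    s,t,M=tool(); v=M.T@(np.array(p)-t)/0.3
    dy=0 if yaw is None else -((yaw-yawof(M)+180)%360-180)
    print('tx,ty,tz',v.round(4),'turn',round(dy/180,4),'| pos',t.round(4),'yaw',yawof(M).round(2),'tilt z',M[:,2].round(4))
E
python3 - <<'E'
from h import *
to((.44,-.10,.34),16)
s,t,M=tool()
c=robot.get_calibration('wrist'); print((M.T@(np.array(c['eye'])-t)).round(4), (M.T@rot(c)).round(3))
E
```

```text
tx,ty,tz [ 1.3189 -1.2764 -0.4053] turn -0.0005 | pos [ 0.1645 -0.5766  0.2178] yaw 15.91 tilt z [-3.0e-04  1.4e-03 -1.0e+00]
[ 0.0826 -0.0002 -0.1655] [[ 0.    -0.956 -0.292]
 [ 1.     0.     0.001]
 [-0.001 -0.292  0.956]]
```

>>> {"name": "drive_tool", "arguments": {
  "steps": [
    {"tx": 0.6,"ty": -0.6,"tz": -0.4,"jaw": 1},
    {"tx": 0.7,"ty": -0.7,"tz": -0.4,"jaw": 1},
    {"tx": 0.75,"ty": -0.75,"tz": -0.4,"jaw": 1},
    {"tx": 0.75,"ty": -0.75,"tz": -0.4,"jaw": 1},
    {"tx": 0.75,"ty": -0.75,"tz": -0.4,"jaw": 1},
    {"tx": 0.75,"ty": -0.75,"tz": -0.4,"jaw": 1},
    {"tx": 0.75,"ty": -0.75,"tz": -0.4,"jaw": 1},
    {"tx": 0.75,"ty": -0.75,"tz": -0.4,"jaw": 1}
  ]
}}

```text
schema error: expected keys jaw, tx, ty, tz, turn
```

Run:
```python
from h import *
to((.50,-.09,.33),0); print(robot.read_state()['t'])
```

```text
tx,ty,tz [ 1.5204 -1.2536 -0.372 ] turn 0.0884 | pos [ 0.1645 -0.5766  0.2178] yaw 15.91 tilt z [-3.0e-04  1.4e-03 -1.0e+00]
0.15
```

>>> {"name": "drive_tool", "arguments": {
  "steps": [
    {"tx": 0.8,"ty": -0.7,"tz": -0.4,"turn": 0.09,"jaw": 1},
    {"tx": 0.8,"ty": -0.7,"tz": -0.4,"turn": 0.09,"jaw": 1},
    {"tx": 0.8,"ty": -0.7,"tz": -0.4,"turn": 0.09,"jaw": 1},
    {"tx": 0.8,"ty": -0.7,"tz": -0.4,"turn": 0.09,"jaw": 1},
    {"tx": 0.8,"ty": -0.7,"tz": -0.4,"turn": 0.09,"jaw": 1},
    {"tx": 0.8,"ty": -0.7,"tz": -0.4,"turn": 0.09,"jaw": 1},
    {"tx": 0.8,"ty": -0.7,"tz": -0.4,"turn": 0.09,"jaw": 1},
    {"tx": 0.8,"ty": -0.7,"tz": -0.4,"turn": 0.09,"jaw": 1}
  ]
}}

```text
t: 0.95
tool_pos: [0.3404, -0.3065, 0.3414]
orientation: [3.139, 0.0, 0.006]
force: [1.0, -0.4, 1.8]
opening: 0.0927
```

Run:
```python
from h import *
to((.50,-.09,.33),0); print(robot.read_state()['t'])
```

```text
tx,ty,tz [ 0.5318 -0.7218  0.0386] turn 0.0 | pos [ 0.3404 -0.3065  0.3414] yaw 0.0 tilt z [ 0.0039 -0.0023 -1.    ]
0.95
```

>>> {"name": "drive_tool", "arguments": {
  "steps": [
    {"tx": 0.53,"ty": -0.72,"tz": 0,"turn": 0,"jaw": 1},
    {"tx": 0.53,"ty": -0.72,"tz": 0,"turn": 0,"jaw": 1},
    {"tx": 0.53,"ty": -0.72,"tz": 0,"turn": 0,"jaw": 1},
    {"tx": 0.53,"ty": -0.72,"tz": 0,"turn": 0,"jaw": 1},
    {"tx": 0.53,"ty": -0.72,"tz": 0,"turn": 0,"jaw": 1},
    {"tx": 0.53,"ty": -0.72,"tz": 0,"turn": 0,"jaw": 1},
    {"tx": 0.53,"ty": -0.72,"tz": 0,"turn": 0,"jaw": 1},
    {"tx": 0.53,"ty": -0.72,"tz": 0,"turn": 0,"jaw": 1}
  ]
}}

```text
t: 1.75
tool_pos: [0.4975, -0.0947, 0.3378]
orientation: [3.141, -0.007, -0.003]
force: [-0.1, -0.6, -0.5]
opening: 0.0932
```

Run:
```python
from h import *
grab('wrist','w1'); to((.52,.20,.30),25.5); print(robot.read_state()['t'])
```

```text
tx,ty,tz [ 0.0703 -0.9842  0.1267] turn -0.1435 | pos [ 0.4973 -0.0951  0.3381] yaw -0.33 tilt z [-1.2e-03 -3.0e-04 -1.0e+00]
1.8
```

View pics/w1.png

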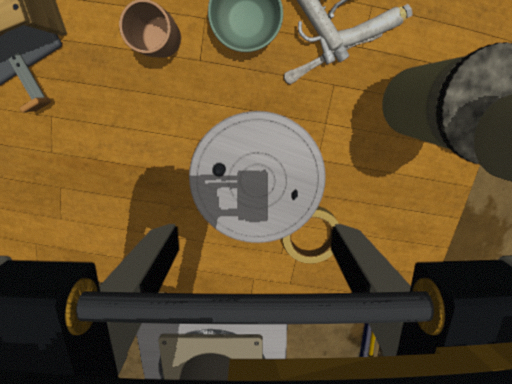

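The wrist picture shows the head centred near (258,177), the round pin at (219,170), the diamond pin at (294,195), and the grip at top left near (37,104).

Run:
```python
from h import *
im,d,c=load('w1')
g=cv2.cvtColor(im,cv2.COLOR_BGR2GRAY)
for n,(u,v) in dict(round=(219,170),dia=(294,195)).items():
    w=g[v-14:v+14,u-14:u+14].astype(float); m=(w<70).astype(np.uint8)
    k,l,st,ce=cv2.connectedComponentsWithStats(m); i=1+np.argmax(st[1:,4]); uv=ce[i]+[u-14,v-14]
    print(n,st[i],uv.round(1),plane(c,[uv],.108)[0].round(4))
hsv=cv2.cvtColor(im,cv2.COLOR_BGR2HSV); m=((hsv[...,1]<50)&(hsv[...,2]>60)).astype(np.uint8); m[:105]=0;m[245:]=0
cs,_=cv2.findContours(m,0,1); b=max(cs,key=cv2.contourArea); h=cv2.convexHull(b)[:,0].astype(float)
P=plane(c,h,.1); (x,y),r=cv2.minEnclosingCircle(P[:,:2].astype(np.float32)); print('disc',x,y,r)
A=np.c_[P[:,:2],np.ones(len(P))]; s=np.linalg.lstsq(A,(P[:,:2]**2).sum(1),rcond=None)[0]; print(s[:2]/2,np.sqrt(s[2]+(s[:2]**2).sum()/4))
cv2.imwrite('pics/w1z.png',cv2.resize(im[105:250,185:335],None,fx=4,fy=4,interpolation=cv2.INTER_CUBIC))
for n,(u,v) in dict(cup=(146,20),bowl=(246,18),tape=(310,240)).items(): print(n,plane(c,[(u,v)],.05)[0].round(3))
print('depth disc',pts(c,d,np.array([[258,140],[300,220],[240,130]])).round(4))
```

```text
round [  8   7  13  15 141] [218.6 169.6] [ 0.4863 -0.046   0.108 ]
dia [12  9  6 10 41] [294.  194.1] [ 0.4511 -0.1486  0.108 ]
disc 0.46817854046821594 -0.09753554314374924 0.09434930980205536
[ 0.46845682 -0.09751159] 0.09371433364019793
cup [0.685 0.054 0.05 ]
bowl [ 0.685 -0.084  0.05 ]
tape [ 0.352 -0.186  0.05 ]
depth disc [[ 0.5247 -0.0991  0.1002]
 [ 0.4084 -0.16    0.0983]
 [ 0.5379 -0.0753  0.0993]]
```

View pics/w1z.png

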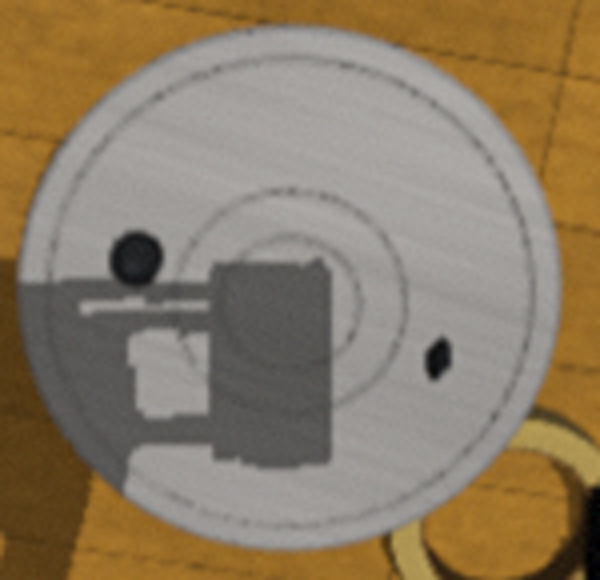

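>>> {"name": "drive_tool", "arguments": {
  "steps": [
    {"tx": 0.07,"ty": -0.98,"tz": 0.0,"turn": -0.14,"jaw": 1},
    {"tx": 0.07,"ty": -0.98,"tz": 0.0,"turn": -0.14,"jaw": 1},
    {"tx": 0.07,"ty": -0.98,"tz": 0.0,"turn": -0.14,"jaw": 1},
    {"tx": 0.07,"ty": -0.98,"tz": 0.0,"turn": -0.14,"jaw": 1},
    {"tx": 0.07,"ty": -0.98,"tz": 0.0,"turn": -0.14,"jaw": 1},
    {"tx": 0.07,"ty": -0.98,"tz": 0.1,"turn": -0.14,"jaw": 1},
    {"tx": 0.07,"ty": -0.98,"tz": 0.12,"turn": -0.14,"jaw": 1},
    {"tx": 0.07,"ty": -0.98,"tz": 0.12,"turn": -0.14,"jaw": 1},
    {"tx": 0.07,"ty": -0.98,"tz": 0.12,"turn": -0.14,"jaw": 1}
  ]
}}

```text
t: 2.7
tool_pos: [0.5206, 0.1979, 0.3031]
orientation: [3.068, 0.675, 0.0]
force: [0.2, -0.9, 0.5]
opening: 0.093
```

Run:
```python
from h import *
grab('wrist','w2'); to((.574,.25,.1),25.5); print(robot.read_state()['t'])
```

```text
tx,ty,tz [ 0.2323 -0.0841  0.6796] turn -0.004 | pos [0.521  0.1979 0.3038] yaw 24.78 tilt z [ 1.5e-03 -2.0e-04 -1.0e+00]
2.75
```

View pics/w2.png

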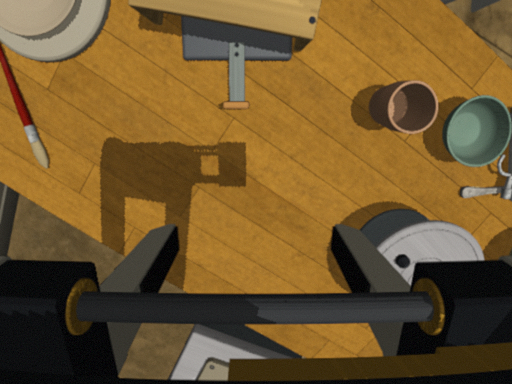

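The carrier's grip is at (236,104), the board's front edge runs from (184,59) to (291,60), and the strip is along column 237.

Run:
```python
from h import *
im,d,c=load('w2')
cv2.imwrite('pics/w2z.png',cv2.resize(im[0:115,130:330],None,fx=4,fy=4,interpolation=cv2.INTER_CUBIC))
```

```text
(no output)
```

View pics/w2z.png

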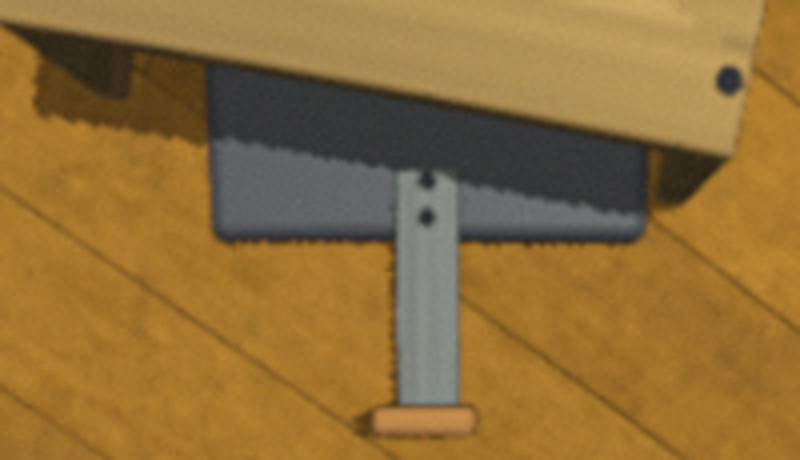

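Run:
```python
from h import *
im,d,c=load('w2')
A=lambda x,y,z:plane(c,[[(x+.5)/4-.5+130,(y+.5)/4-.5]],z)[0]
gl,gr=A(372,413,.046),A(477,413,.046); print('grip',gl.round(4),gr.round(4),((gl+gr)/2).round(4))
fl,fr=A(214,236,.012),A(644,238,.012); v=fr-fl; print('board',fl.round(4),fr.round(4),'yaw',np.degrees(np.arctan2(v[0],-v[1])),np.hypot(*v[:2]))
s0,s1=A(427,180,.016),A(428,400,.016); v=s0-s1; print('strip',s0.round(4),s1.round(4),np.degrees(np.arctan2(v[1],v[0])))
v=gr-gl;print('grip yaw',np.degrees(np.arctan2(v[0],-v[1])))
print('rack shelf edge top z.097', A(0,22,.097).round(4),A(728,155,.097).round(4), 'R wall inner foot',A(660,205,.0).round(4),'L wall inner foot',A(128,97,.0).round(4))
a,b=A(0,22,.097),A(728,155,.097);v=b-a;ry=np.degrees(np.arctan2(v[0],-v[1]));print('rack yaw',ry)
```

```text
grip [0.571  0.2685 0.046 ] [0.5859 0.2362 0.046 ] [0.5784 0.2524 0.046 ]
board [0.602  0.3468 0.012 ] [0.6649 0.208  0.012 ] yaw 24.375045831158566 0.15237755347786724
strip [0.6497 0.285  0.016 ] [0.5819 0.2545 0.016 ] 24.272996336815048
grip yaw 24.67728783891398
rack shelf edge top z.097 [0.6297 0.4026 0.097 ] [0.6824 0.2009 0.097 ] R wall inner foot [0.6794 0.2072 0.    ] L wall inner foot [ 0.6335  0.3956 -0.    ]
rack yaw 14.638946928934471
```

Run:
```python
from h import *
to((.5759,.2513,.12),24.4);to((.5759,.2513,.012),24.4)
```

```text
tx,ty,tz [ 0.24   -0.0853  0.6129] turn 0.0021 | pos [0.521  0.1979 0.3038] yaw 24.78 tilt z [ 1.5e-03 -2.0e-04 -1.0e+00]
tx,ty,tz [ 0.2395 -0.0856  0.9729] turn 0.0021 | pos [0.521  0.1979 0.3038] yaw 24.78 tilt z [ 1.5e-03 -2.0e-04 -1.0e+00]
```

>>> {"name": "drive_tool", "arguments": {
  "steps": [
    {"tx": 0.24,"ty": -0.085,"tz": 0.2,"turn": 0.002,"jaw": 1},
    {"tx": 0.24,"ty": -0.085,"tz": 0.4,"turn": 0.002,"jaw": 1},
    {"tx": 0.24,"ty": -0.085,"tz": 0.5,"turn": 0.002,"jaw": 1},
    {"tx": 0.24,"ty": -0.085,"tz": 0.6,"turn": 0.002,"jaw": 1},
    {"tx": 0.24,"ty": -0.085,"tz": 0.6,"turn": 0.002,"jaw": 1}
  ]
}}

```text
t: 3.25
tool_pos: [0.5714, 0.2504, 0.1158]
orientation: [3.069, 0.665, -0.017]
force: [-1.3, -0.2, -1.1]
opening: 0.0928
```

Run:
```python
from h import *
im,d,c=grab('wrist','w3'); to((.5759,.2513,.012),24.4)
```

```text
tx,ty,tz [0.0125 0.0034 0.3569] turn 0.0003 | pos [0.5728 0.2509 0.1191] yaw 24.45 tilt z [-0.0069 -0.0026 -1.    ]
```

View pics/w3.png

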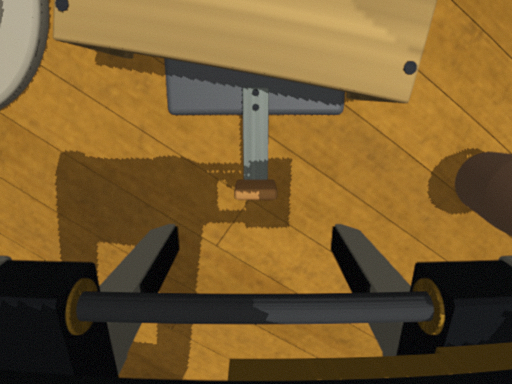

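Run:
```python
from h import *
im,d,c=load('w3'); cv2.imwrite('pics/w3z.png',cv2.resize(im[80:210,160:350],None,fx=4,fy=4,interpolation=cv2.INTER_CUBIC))
for v in(185,189,193,197): print(v,plane(c,[(255.5,v)],.046)[0].round(4),pts(c,d,np.array([[255,v]])).round(4))
```

```text
185 [0.5839 0.2552 0.046 ] [[0.5806 0.2541 0.0346]]
189 [0.5808 0.2538 0.046 ] [[0.5799 0.2538 0.0435]]
193 [0.5776 0.2524 0.046 ] [[0.5774 0.2527 0.0456]]
197 [0.5745 0.2509 0.046 ] [[0.574  0.2512 0.045 ]]
```

View pics/w3z.png

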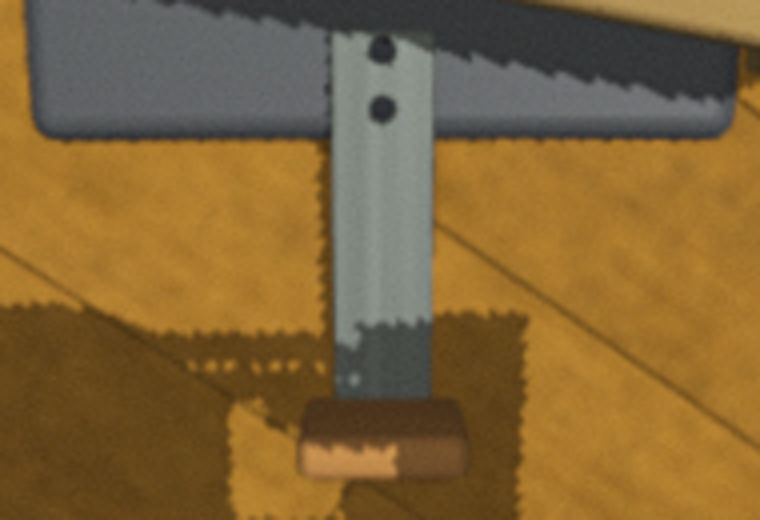

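>>> {"name": "drive_tool", "arguments": {
  "steps": [
    {"tx": 0.012,"ty": 0.002,"tz": 0.15,"turn": 0,"jaw": 1},
    {"tx": 0.012,"ty": 0.002,"tz": 0.28,"turn": 0,"jaw": 1},
    {"tx": 0.012,"ty": 0.002,"tz": 0.352,"turn": 0,"jaw": 0.7},
    {"tx": 0.012,"ty": 0.002,"tz": 0.352,"turn": 0,"jaw": 0.55},
    {"tx": 0.012,"ty": 0.002,"tz": 0.352,"turn": 0,"jaw": 0.3},
    {"tx": 0.012,"ty": 0.002,"tz": 0.352,"turn": 0,"jaw": 0.2},
    {"tx": 0.012,"ty": 0.002,"tz": 0.352,"turn": 0,"jaw": 0.2},
    {"tx": 0.012,"ty": 0.002,"tz": 0.352,"turn": 0,"jaw": 0.2}
  ],
  "force": 40
}}

```text
t: 4.1
tool_pos: [0.5796, 0.2547, 0.019]
orientation: [-3.069, -0.668, -0.004]
force: [0.1, 0.3, 0.2]
opening: 0.0497
```

Run:
```python
from h import *
s=robot.read_state(); print(s['t'],s['force'],s['opening']);to((.5759,.2513,.012),24.4)
```

```text
4.1 [0.11258202 0.28224334 0.24273201] 0.04969131353630754
tx,ty,tz [-0.0159  0.0052  0.0234] turn 0.0009 | pos [0.5796 0.2547 0.019 ] yaw 24.56 tilt z [ 2.6e-03  9.0e-04 -1.0e+00]
```

>>> {"name": "drive_tool", "arguments": {
  "steps": [
    {"tx": -0.013,"ty": 0.003,"tz": 0.022,"turn": 0,"jaw": 0.5},
    {"tx": -0.013,"ty": 0.003,"tz": 0.022,"turn": 0,"jaw": 0.45},
    {"tx": -0.013,"ty": 0.003,"tz": 0.022,"turn": 0,"jaw": 0.2},
    {"tx": -0.013,"ty": 0.003,"tz": 0.022,"turn": 0,"jaw": 0.2},
    {"tx": -0.013,"ty": 0.003,"tz": 0.022,"turn": 0,"jaw": 0.2},
    {"tx": -0.013,"ty": 0.003,"tz": 0.022,"turn": 0,"jaw": 0.2}
  ],
  "force": 40
}}

```text
t: 4.7
tool_pos: [0.5747, 0.2516, 0.0099]
orientation: [3.07, 0.668, -0.002]
force: [-1.3, -1.6, -2.7]
opening: 0.0359
```

Run:
```python
from h import *
s=robot.read_state(); print(s['t'],s['force'],s['opening']);to((.5759,.2513,.012),24.4)
```

```text
4.7 [-1.25394616 -1.56550682 -2.69905058] 0.03591330405480623
tx,ty,tz [ 0.0033  0.0028 -0.0069] turn 0.0009 | pos [0.5747 0.2516 0.0099] yaw 24.56 tilt z [-1.2e-03 -5.0e-04 -1.0e+00]
```

Gripped at 36 mm. Next I draw it out, easing it round to the rack's yaw.

>>> {"name": "drive_tool", "arguments": {
  "steps": [
    {"tx": -0.015,"ty": -0.016,"tz": 0,"turn": 0.0056,"jaw": 0.2},
    {"tx": -0.047,"ty": -0.039,"tz": 0,"turn": 0.014,"jaw": 0.2},
    {"tx": -0.095,"ty": -0.063,"tz": 0,"turn": 0.022,"jaw": 0.2},
    {"tx": -0.143,"ty": -0.083,"tz": 0,"turn": 0.0306,"jaw": 0.2},
    {"tx": -0.191,"ty": -0.104,"tz": 0,"turn": 0.039,"jaw": 0.2},
    {"tx": -0.239,"ty": -0.125,"tz": 0,"turn": 0.047,"jaw": 0.2},
    {"tx": -0.303,"ty": -0.146,"tz": 0,"turn": 0.0544,"jaw": 0.2},
    {"tx": -0.369,"ty": -0.158,"tz": 0,"turn": 0.0544,"jaw": 0.2},
    {"tx": -0.434,"ty": -0.169,"tz": 0,"turn": 0.0544,"jaw": 0.2},
    {"tx": -0.5,"ty": -0.18,"tz": 0,"turn": 0.0544,"jaw": 0.2},
    {"tx": -0.566,"ty": -0.192,"tz": 0,"turn": 0.0544,"jaw": 0.2},
    {"tx": -0.598,"ty": -0.197,"tz": 0,"turn": 0.0544,"jaw": 0.2}
  ],
  "force": 40
}}

```text
t: 5.9
tool_pos: [0.386, 0.2309, 0.0102]
orientation: [-3.115, -0.403, 0.0]
force: [1.5, 1.2, -3.1]
opening: 0.0358
```

Run:
```python
from h import *
grab('top','t2'); grab('wrist','w4'); s=robot.read_state(); print(s['t'],s['force'],s['opening']);to((.388,.231,.012),14.6)
```

```text
6.0 [-2.92763443 -0.03570216 -2.87598818] 0.03551414037100444
tx,ty,tz [ 0.0066  0.0012 -0.006 ] turn 0.0009 | pos [0.386  0.2308 0.0102] yaw 14.77 tilt z [-1.2e-03 -3.0e-04 -1.0e+00]
```

View pics/t2.png

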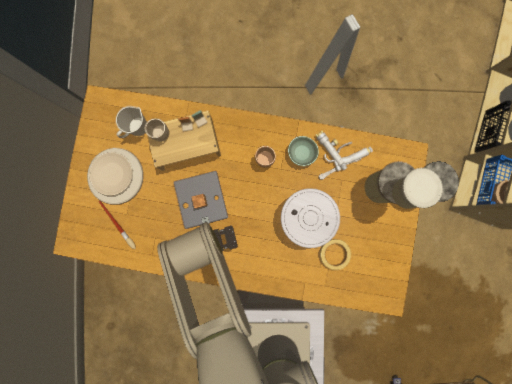

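View pics/w4.png

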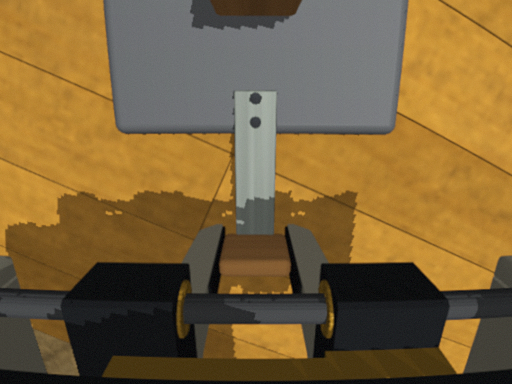

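Carrier is fully clear of the rack, with the post at (199,201) in the top view. I'll release it, rise and look from above.

>>> {"name": "drive_tool", "arguments": {
  "steps": [
    {"tx": 0,"ty": 0,"tz": 0,"turn": 0,"jaw": 1},
    {"tx": 0,"ty": 0,"tz": 0,"turn": 0,"jaw": 1},
    {"tx": 0,"ty": 0,"tz": 0,"turn": 0,"jaw": 1},
    {"tx": 0,"ty": 0,"tz": 0,"turn": 0,"jaw": 1},
    {"tx": 0,"ty": 0,"tz": -0.15,"turn": 0,"jaw": 1},
    {"tx": 0,"ty": 0,"tz": -0.3,"turn": 0,"jaw": 1},
    {"tx": 0,"ty": 0,"tz": -0.45,"turn": 0,"jaw": 1},
    {"tx": 0.25,"ty": 0,"tz": -0.6,"turn": 0,"jaw": 1},
    {"tx": 0.25,"ty": 0,"tz": -0.6,"turn": 0,"jaw": 1},
    {"tx": 0.25,"ty": 0,"tz": -0.6,"turn": 0,"jaw": 1}
  ]
}}

```text
t: 7.0
tool_pos: [0.4648, 0.2513, 0.1943]
orientation: [-3.114, -0.402, -0.011]
force: [-1.0, -0.2, 0.3]
opening: 0.0931
```

Run:
```python
from h import *
im,d,c=grab('wrist','w5'); s=robot.read_state(); print(s['t'],s['opening']);to((.522,.2665,.12),14.6)
```

```text
7.05 0.09288552337995747
tx,ty,tz [ 0.2057 -0.0004  0.2403] turn 0.0007 | pos [0.4622 0.2506 0.1919] yaw 14.72 tilt z [ 0.0026  0.001  -1.    ]
```

View pics/w5.png

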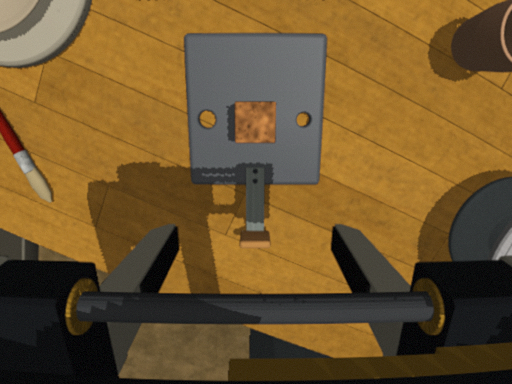

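The carrier stands free: cork top centred at about (255,122), big hole at (207,119), small hole at (303,120), grip at (255,240).

Run:
```python
from h import *
im,d,c=load('w5')
z=cv2.resize(im[90:150,185:325],None,fx=5,fy=5,interpolation=cv2.INTER_CUBIC);cv2.imwrite('pics/w5z.png',z)
hsv=cv2.cvtColor(im,cv2.COLOR_BGR2HSV)
m=((hsv[...,1]>90)).astype(np.uint8)
for n,(u,v,zz) in dict(post=(255,122,.062),big=(207,119,.012),small=(303,120,.012)).items():
    k,l,st,ce=cv2.connectedComponentsWithStats(m[90:150,188:324]); i=l[v-90,u-188]; uv=ce[i]+[188,90]
    print(n,st[i],uv.round(1),plane(c,[uv],zz)[0].round(4))
cs=np.array([(185,34),(326,34),(322,184),(191,184)]);print(plane(c,cs,.012).round(4))
```

```text
post [  46   11   42   42 1678] [254.7 121.8] [0.5233 0.2668 0.062 ]
big [ 11  20  17  18 236] [207.1 118.8] [0.5097 0.3189 0.012 ]
small [108  23  14  13 140] [302.4 119. ] [0.5368 0.2145 0.012 ]
[[0.5909 0.3614 0.012 ]
 [0.6291 0.2161 0.012 ]
 [0.4697 0.1691 0.012 ]
 [0.4297 0.3214 0.012 ]]
```

View pics/w5z.png

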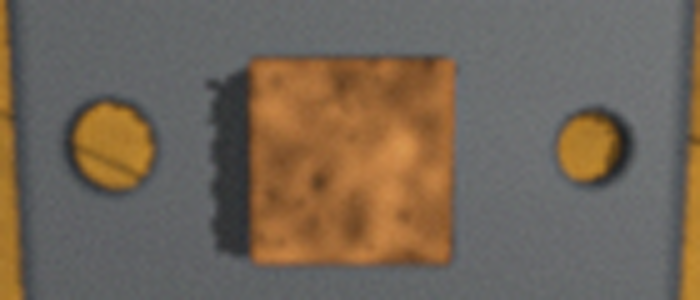

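Run:
```python
from h import *
to((.5233,.2668,.11),14.5)
```

```text
tx,ty,tz [ 0.21   -0.0003  0.2737] turn 0.0012 | pos [0.4622 0.2506 0.1919] yaw 14.72 tilt z [ 0.0026  0.001  -1.    ]
```

>>> {"name": "drive_tool", "arguments": {
  "steps": [
    {"tx": 0.15,"ty": 0,"tz": 0.1,"turn": 0.001,"jaw": 1},
    {"tx": 0.21,"ty": 0,"tz": 0.25,"turn": 0.001,"jaw": 1},
    {"tx": 0.21,"ty": 0,"tz": 0.28,"turn": 0.001,"jaw": 1},
    {"tx": 0.21,"ty": 0,"tz": 0.28,"turn": 0.001,"jaw": 1},
    {"tx": 0.21,"ty": 0,"tz": 0.28,"turn": 0.001,"jaw": 1}
  ]
}}

```text
t: 7.55
tool_pos: [0.5202, 0.2662, 0.107]
orientation: [3.116, 0.399, -0.001]
force: [0.3, 0.0, -0.1]
opening: 0.0925
```

Run:
```python
from h import *
im,d,c=grab('wrist','w6')
hsv=cv2.cvtColor(im,cv2.COLOR_BGR2HSV)
print(pts(c,d,np.array([[255,180],[255,200],[255,220],[255,240]])).round(4))
to((.5233,.2668,.02),14.5)
```

```text
[[0.5424 0.2718 0.0545]
 [0.5298 0.2685 0.0625]
 [0.5138 0.2643 0.0611]
 [0.4734 0.2537 0.0112]]
tx,ty,tz [0.0069 0.0012 0.2944] turn 0.0006 | pos [0.521  0.2665 0.1083] yaw 14.6 tilt z [ 1.9e-03  9.0e-04 -1.0e+00]
```

View pics/w6.png

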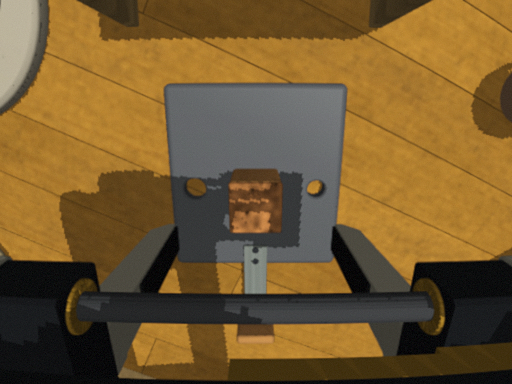

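>>> {"name": "drive_tool", "arguments": {
  "steps": [
    {"tx": 0.006,"ty": 0,"tz": 0.15,"turn": 0,"jaw": 1},
    {"tx": 0.006,"ty": 0,"tz": 0.24,"turn": 0,"jaw": 1},
    {"tx": 0.006,"ty": 0,"tz": 0.29,"turn": 0,"jaw": 0.8},
    {"tx": 0.006,"ty": 0,"tz": 0.29,"turn": 0,"jaw": 0.6},
    {"tx": 0.006,"ty": 0,"tz": 0.29,"turn": 0,"jaw": 0.5},
    {"tx": 0.006,"ty": 0,"tz": 0.29,"turn": 0,"jaw": 0.2},
    {"tx": 0.006,"ty": 0,"tz": 0.29,"turn": 0,"jaw": 0.2},
    {"tx": 0.006,"ty": 0,"tz": 0.29,"turn": 0,"jaw": 0.2},
    {"tx": 0.006,"ty": 0,"tz": 0.29,"turn": 0,"jaw": 0.2}
  ],
  "force": 45
}}

```text
t: 8.5
tool_pos: [0.523, 0.2668, 0.0201]
orientation: [-3.116, -0.399, -0.001]
force: [0.0, -0.1, 0.9]
opening: 0.0417
```

Run:
```python
from h import *
s=robot.read_state(); print(s['t'],s['force'],s['opening']);to((.4686,-.0974,.18),-18.9)
to((.5233,.2668,.02),14.5)
```

```text
8.5 [ 0.00204076 -0.13458165  0.86346705] 0.041702322927312796
tx,ty,tz [-0.4809  1.1292 -0.5337] turn 0.186 | pos [0.523  0.2668 0.0201] yaw 14.58 tilt z [ 8.e-04  3.e-04 -1.e+00]
tx,ty,tz [0.0008 0.0003 0.0002] turn 0.0005 | pos [0.523  0.2668 0.0201] yaw 14.58 tilt z [ 8.e-04  3.e-04 -1.e+00]
```

>>> {"name": "drive_tool", "arguments": {
  "steps": [
    {"tx": 0,"ty": 0,"tz": 0,"turn": 0,"jaw": 0.2},
    {"tx": 0,"ty": 0,"tz": 0,"turn": 0,"jaw": 0.2},
    {"tx": 0,"ty": 0,"tz": -0.02,"turn": 0,"jaw": 0.2},
    {"tx": 0,"ty": 0,"tz": -0.06,"turn": 0,"jaw": 0.2},
    {"tx": 0,"ty": 0,"tz": -0.16,"turn": 0,"jaw": 0.2},
    {"tx": 0,"ty": 0,"tz": -0.28,"turn": 0,"jaw": 0.2},
    {"tx": 0,"ty": 0,"tz": -0.4,"turn": 0,"jaw": 0.2},
    {"tx": 0,"ty": 0,"tz": -0.5,"turn": 0,"jaw": 0.2},
    {"tx": 0,"ty": 0,"tz": -0.53,"turn": 0,"jaw": 0.2},
    {"tx": 0,"ty": 0,"tz": -0.53,"turn": 0,"jaw": 0.2}
  ],
  "force": 45
}}

```text
t: 9.5
tool_pos: [0.5234, 0.2671, 0.18]
orientation: [-3.115, -0.399, -0.004]
force: [0.2, 0.3, -7.0]
opening: 0.0396
```

Run:
```python
from h import *
im,d,c=grab('wrist','w7')
s=robot.read_state(); print(s['t'],s['force'],s['wrist_torque'],s['opening']);to((.4686,-.0974,.18),-18.9)
```

```text
9.55 [ 0.21580246 -0.03248947 -7.89541109] [-0.02483872  0.04894664  0.03969379] 0.03977108206925599
tx,ty,tz [-0.479   1.1291 -0.0073] turn 0.186 | pos [0.5224 0.2666 0.1778] yaw 14.59 tilt z [-4.e-04 -1.e-04 -1.e+00]
```

View pics/w7.png

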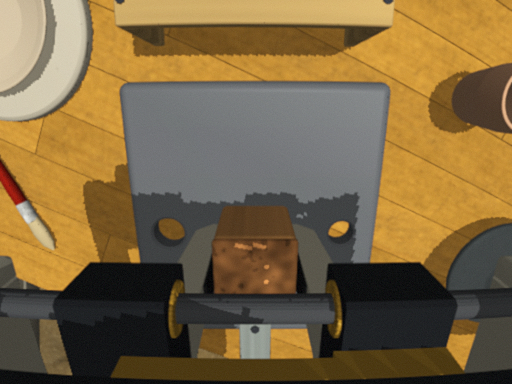

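```bash
cat >> h.py <<'E'
def boardfit(fn,drop=.008):
    im,d,c=load(fn)
    s,t,M=tool()
    P=pts(c,d,np.array([(u,v) for u in range(150,361,10) for v in range(95,185,10)]))
    A=np.c_[P[:,:2],np.ones(len(P))]; s_=np.linalg.lstsq(A,P[:,2],rcond=None)[0]
    print('board slope',s_[:2].round(4),'z at tcp',(s_@[t[0],t[1],1]).round(4),'tcp z',t[2].round(4))
E
python3 - <<'E'
from h import *
boardfit('w7')
im,d,c=load('w7'); s,t,M=tool()
hsv=cv2.cvtColor(im,cv2.COLOR_BGR2HSV); m=(hsv[...,1]>110).astype(np.uint8)
sub=m[200:262,140:205]
for (a,b,x,y) in ((140,205,170,229),(320,370,342,229)):
    k,l,st,ce=cv2.connectedComponentsWithStats(m[205:262,a:b]); i=l[y-205,x-a]; uv=ce[i]+[a,205]
    P=plane(c,[uv],t[2]-.014)[0]; print(st[i],uv.round(1),(M.T@(P-t)).round(4))
E
```

```text
board slope [0.0015 0.0002] z at tcp 0.1716 tcp z 0.1778
[ 18  13  27  22 441] [170.9 228.6] [ 0.0009 -0.0556  0.014 ]
[  8  16  21  17 266] [338.2 228.6] [0.0009 0.0549 0.014 ]
```

>>> {"name": "drive_tool", "arguments": {
  "steps": [
    {"tx": -0.03,"ty": 0.08,"tz": 0,"turn": 0.01,"jaw": 0.2},
    {"tx": -0.08,"ty": 0.18,"tz": 0,"turn": 0.03,"jaw": 0.2},
    {"tx": -0.13,"ty": 0.3,"tz": 0,"turn": 0.05,"jaw": 0.2},
    {"tx": -0.18,"ty": 0.42,"tz": 0,"turn": 0.07,"jaw": 0.2},
    {"tx": -0.23,"ty": 0.54,"tz": 0,"turn": 0.09,"jaw": 0.2},
    {"tx": -0.28,"ty": 0.66,"tz": 0,"turn": 0.11,"jaw": 0.2},
    {"tx": -0.33,"ty": 0.78,"tz": 0,"turn": 0.13,"jaw": 0.2},
    {"tx": -0.38,"ty": 0.88,"tz": 0,"turn": 0.15,"jaw": 0.2},
    {"tx": -0.41,"ty": 0.96,"tz": 0,"turn": 0.17,"jaw": 0.2},
    {"tx": -0.43,"ty": 1.0,"tz": 0,"turn": 0.186,"jaw": 0.2},
    {"tx": -0.43,"ty": 1.0,"tz": 0,"turn": 0.186,"jaw": 0.2}
  ],
  "force": 45
}}

```text
t: 10.65
tool_pos: [0.4718, -0.0572, 0.1763]
orientation: [3.098, -0.522, -0.006]
force: [1.1, 0.5, -7.2]
opening: 0.0393
```

Run:
```python
from h import *
s=robot.read_state(); print(s['t'],s['force'],s['opening']);to((.4686,-.0974,.165),-18.9)
```

```text
10.65 [ 1.08709799  0.52861004 -7.16280516] 0.039289643642062624
tx,ty,tz [0.0338 0.13   0.0375] turn -0.0012 | pos [ 0.4718 -0.0572  0.1763] yaw -19.11 tilt z [-3.6e-03  6.0e-04 -1.0e+00]
```

>>> {"name": "drive_tool", "arguments": {
  "steps": [
    {"tx": 0.02,"ty": 0.06,"tz": 0,"turn": 0,"jaw": 0.2},
    {"tx": 0.033,"ty": 0.12,"tz": 0,"turn": 0,"jaw": 0.2},
    {"tx": 0.033,"ty": 0.13,"tz": 0.02,"turn": 0,"jaw": 0.2},
    {"tx": 0.033,"ty": 0.13,"tz": 0.038,"turn": 0,"jaw": 0.2},
    {"tx": 0.033,"ty": 0.13,"tz": 0.038,"turn": 0,"jaw": 0.2},
    {"tx": 0.033,"ty": 0.13,"tz": 0.038,"turn": 0,"jaw": 0.2}
  ],
  "force": 45
}}

```text
t: 11.25
tool_pos: [0.4698, -0.0951, 0.1663]
orientation: [-3.099, 0.514, 0.002]
force: [-0.5, -0.2, -6.6]
opening: 0.0396
```

Run:
```python
from h import *
s=robot.read_state();im,d,c=grab('wrist','w8'); print(s['t'],s['force'],s['opening']);to((.4686,-.0974,.145),-18.9)
cv2.imwrite('pics/w8z.png',cv2.resize(im[190:270,130:380],None,fx=3.2,fy=3.2,interpolation=cv2.INTER_CUBIC))
```

```text
11.25 [-0.45204871 -0.18815846 -6.58727581] 0.03959194194426282
tx,ty,tz [-0.0024  0.0081  0.0726] turn 0.0004 | pos [ 0.4701 -0.0953  0.1668] yaw -18.83 tilt z [-4.e-04  5.e-04 -1.e+00]
```

View pics/w8z.png

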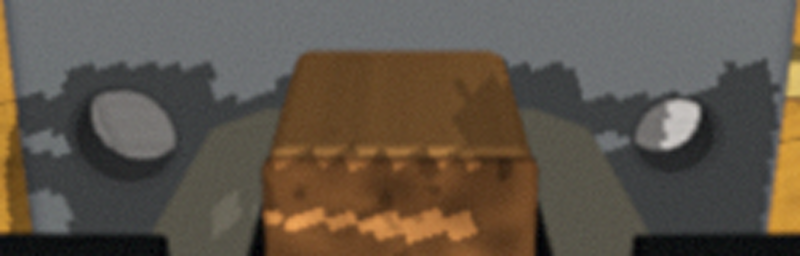

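>>> {"name": "drive_tool", "arguments": {
  "steps": [
    {"tx": -0.002,"ty": 0.008,"tz": 0.02,"turn": 0,"jaw": 0.2},
    {"tx": -0.002,"ty": 0.008,"tz": 0.05,"turn": 0,"jaw": 0.2},
    {"tx": -0.002,"ty": 0.008,"tz": 0.073,"turn": 0,"jaw": 0.2},
    {"tx": -0.002,"ty": 0.008,"tz": 0.073,"turn": 0,"jaw": 0.2},
    {"tx": -0.002,"ty": 0.008,"tz": 0.073,"turn": 0,"jaw": 0.2},
    {"tx": -0.002,"ty": 0.008,"tz": 0.073,"turn": 0,"jaw": 0.2}
  ],
  "force": 45
}}

```text
t: 11.9
tool_pos: [0.469, -0.0984, 0.1454]
orientation: [3.099, -0.516, 0.001]
force: [0.4, -0.0, -6.6]
opening: 0.0398
```

Run:
```python
from h import *
s=robot.read_state();im,d,c=grab('wrist','w9'); print(s['t'],s['force'],s['opening']);to((.4686,-.0974,.139),-18.9)
cv2.imwrite('pics/w9z.png',cv2.resize(im[190:270,130:380],None,fx=3.2,fy=3.2,interpolation=cv2.INTER_CUBIC))
```

```text
11.9 [ 0.40136572 -0.01222217 -6.64360202] 0.039788624715116495
tx,ty,tz [-0.0025 -0.0028  0.0218] turn 0.0 | pos [ 0.469  -0.0984  0.1455] yaw -18.9 tilt z [ 7.e-04 -2.e-04 -1.e+00]
```

View pics/w9z.png

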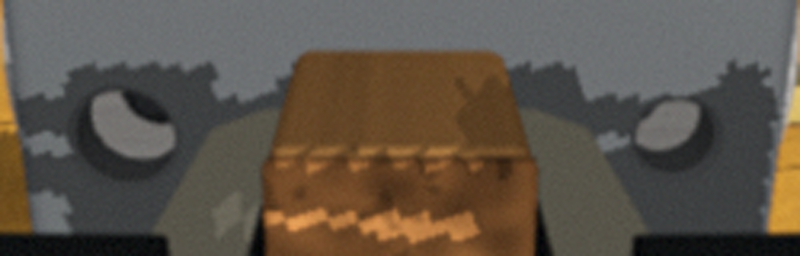

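```bash
cat >> h.py <<'E'
def proj(c,P):
    q=(np.atleast_2d(P)-np.array(c['eye']))@rot(c); x=q[:,:2]/q[:,2:]; r2=(x**2).sum(1)
    x=x*(1+c['k1']*r2)[:,None]; return x*c['fx']+[c['cx'],c['cy']]
E
python3 - <<'E'
from h import *
im,d,c=load('w9')
a=np.linspace(0,6.28,40)
def circ(p,r,z): return proj(c,np.c_[p[0]+r*np.cos(a),p[1]+r*np.sin(a),0*a+z])
z=cv2.resize(im[200:270,135:375],None,fx=3.3,fy=3.3,interpolation=cv2.INTER_CUBIC)
def dr(uv,col): cv2.polylines(z,[((uv-[135,200]+.5)*3.3).astype(np.int32)],True,col,1)
az=np.radians(71.1); ctr=np.array([.4685,-.0974]); e=np.array([np.cos(az),np.sin(az)])
for sgn in(1,-1):
    p=ctr+sgn*.055*e
    dr(circ(p,.009 if sgn>0 else .004,.108),(0,0,255)); dr(circ(p,.003,.116),(0,255,0))
s,t,M=tool(); hy=M[:2,1]
for sgn,r in((-1,.010),(1,.008)):
    p=t[:2]+sgn*.055*hy
    dr(circ(p,r,t[2]-.008),(255,255,0)); dr(circ(p,r,t[2]-.020),(255,0,255))
cv2.imwrite('pics/w9o.png',z)
E
```

```text
(no output)
```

View pics/w9o.png

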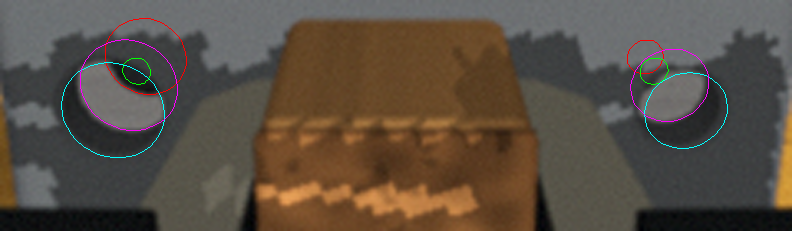

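>>> {"name": "drive_tool", "arguments": {
  "steps": [
    {"tx": -0.0045,"ty": -0.003,"tz": 0.0,"turn": 0,"jaw": 0.2},
    {"tx": -0.0045,"ty": -0.003,"tz": 0.01,"turn": 0,"jaw": 0.2},
    {"tx": -0.0045,"ty": -0.003,"tz": 0.02,"turn": 0,"jaw": 0.2},
    {"tx": -0.0045,"ty": -0.003,"tz": 0.03,"turn": 0,"jaw": 0.2},
    {"tx": -0.0045,"ty": -0.003,"tz": 0.035,"turn": 0,"jaw": 0.2},
    {"tx": -0.0045,"ty": -0.003,"tz": 0.04,"turn": 0,"jaw": 0.2},
    {"tx": -0.0045,"ty": -0.003,"tz": 0.04,"turn": 0,"jaw": 0.2},
    {"tx": -0.0045,"ty": -0.003,"tz": 0.04,"turn": 0,"jaw": 0.2}
  ],
  "force": 45
}}

```text
t: 12.75
tool_pos: [0.4678, -0.0971, 0.1332]
orientation: [-3.099, 0.516, -0.0]
force: [0.6, -0.0, -6.4]
opening: 0.0399
```

Run:
```python
from h import *
s=robot.read_state();im,d,c=grab('wrist','w10'); print(s['t'],s['force'],s['wrist_torque'],s['opening']);to((.4678,-.0972,.120),-18.9)
cv2.imwrite('pics/w10z.png',cv2.resize(im[190:270,130:380],None,fx=3.2,fy=3.2,interpolation=cv2.INTER_CUBIC))
```

```text
12.75 [ 0.63403553 -0.03615078 -6.39200223] [ 0.03207341 -0.0163438  -0.00430562] 0.039891336335796806
tx,ty,tz [0.     0.0005 0.0441] turn 0.0 | pos [ 0.4678 -0.0971  0.1332] yaw -18.89 tilt z [ 1.e-04 -0.e+00 -1.e+00]
```

View pics/w10z.png

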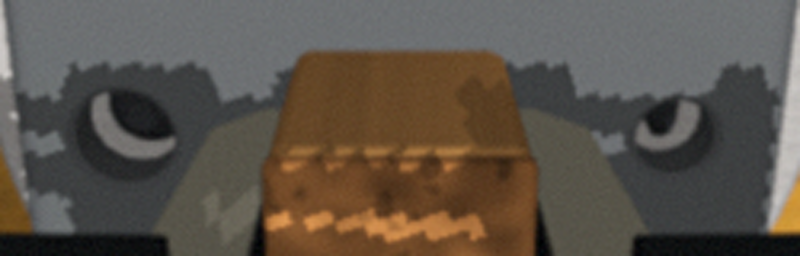

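Pins are entering both holes and the force is unchanged. I'll lower further.

>>> {"name": "drive_tool", "arguments": {
  "steps": [
    {"tx": 0,"ty": 0,"tz": 0.005,"turn": 0,"jaw": 0.2},
    {"tx": 0,"ty": 0,"tz": 0.01,"turn": 0,"jaw": 0.2},
    {"tx": 0,"ty": 0,"tz": 0.014,"turn": 0,"jaw": 0.2},
    {"tx": 0,"ty": 0,"tz": 0.018,"turn": 0,"jaw": 0.2},
    {"tx": 0,"ty": 0,"tz": 0.018,"turn": 0,"jaw": 0.2},
    {"tx": 0,"ty": 0,"tz": 0.018,"turn": 0,"jaw": 0.2}
  ],
  "force": 45
}}

```text
t: 13.4
tool_pos: [0.4677, -0.0971, 0.1277]
orientation: [3.099, -0.516, -0.0]
force: [-0.7, -0.0, -6.1]
opening: 0.0398
```

Run:
```python
from h import *
s=robot.read_state();im,d,c=grab('wrist','w11'); print(s['t'],s['force'],s['wrist_torque'],s['opening']);to((.4678,-.0972,.120),-18.9)
cv2.imwrite('pics/w11z.png',cv2.resize(im[190:270,130:380],None,fx=3.2,fy=3.2,interpolation=cv2.INTER_CUBIC))
```

```text
13.4 [-0.69915553 -0.02465634 -6.08241259] [0.03696615 0.02670261 0.01379341] 0.03977827975046348
tx,ty,tz [0.0003 0.0004 0.0257] turn 0.0 | pos [ 0.4677 -0.0971  0.1277] yaw -18.9 tilt z [-1.e-04  0.e+00 -1.e+00]
```

View pics/w11z.png

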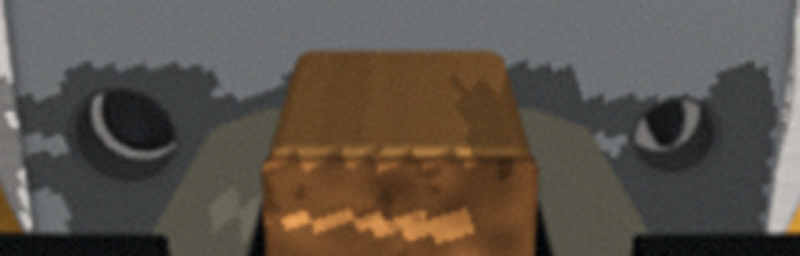

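>>> {"name": "drive_tool", "arguments": {
  "steps": [
    {"tx": 0,"ty": 0,"tz": 0.004,"turn": 0,"jaw": 0.2},
    {"tx": 0,"ty": 0,"tz": 0.008,"turn": 0,"jaw": 0.2},
    {"tx": 0,"ty": 0,"tz": 0.012,"turn": 0,"jaw": 0.2},
    {"tx": 0,"ty": 0,"tz": 0.012,"turn": 0,"jaw": 0.2},
    {"tx": 0,"ty": 0,"tz": 0.012,"turn": 0,"jaw": 0.2}
  ],
  "force": 45
}}

```text
t: 13.95
tool_pos: [0.4677, -0.0971, 0.1241]
orientation: [3.099, -0.516, -0.0]
force: [1.2, -1.6, -8.0]
opening: 0.0399
```

Run:
```python
from h import *
s=robot.read_state();im,d,c=grab('wrist','w12'); print(s['t'],s['force'],s['wrist_torque'],s['opening']);to((.4678,-.0972,.120),-18.9);boardfit('w12')
```

```text
13.95 [ 1.21299409 -1.64918892 -8.04329762] [-0.16263399 -0.12873196 -0.09155933] 0.03989868901749536
tx,ty,tz [0.0002 0.0002 0.0135] turn 0.0 | pos [ 0.4677 -0.0971  0.1241] yaw -18.9 tilt z [-0.e+00 -1.e-04 -1.e+00]
board slope [ 0.002  -0.0008] z at tcp 0.1154 tcp z 0.1241
```

>>> {"name": "drive_tool", "arguments": {
  "steps": [
    {"tx": 0.0015,"ty": 0.001,"tz": 0,"turn": 0,"jaw": 0.2},
    {"tx": 0.0015,"ty": 0.001,"tz": 0.003,"turn": 0,"jaw": 0.2},
    {"tx": 0.0015,"ty": 0.001,"tz": 0.006,"turn": 0,"jaw": 0.2},
    {"tx": 0.0015,"ty": 0.001,"tz": 0.006,"turn": 0,"jaw": 0.2},
    {"tx": 0.0015,"ty": 0.001,"tz": 0.006,"turn": 0,"jaw": 0.2}
  ],
  "force": 45
}}

```text
t: 14.5
tool_pos: [0.468, -0.0974, 0.1222]
orientation: [-3.099, 0.516, 0.0]
force: [-0.8, -0.1, -6.5]
opening: 0.0398
```

Run:
```python
from h import *
s=robot.read_state();im,d,c=grab('wrist','w13'); print(s['t'],s['force'],s['wrist_torque'],s['opening']);to((.4678,-.0972,.120),-18.9);boardfit('w13')
```

```text
14.5 [-0.83877769 -0.06062693 -6.45939292] [0.01839719 0.02572373 0.03949584] 0.03979952186759604
tx,ty,tz [-0.0011 -0.0004  0.0078] turn 0.0 | pos [ 0.4681 -0.0974  0.1223] yaw -18.89 tilt z [-0.  0. -1.]
board slope [ 0.0789 -0.0269] z at tcp 0.1094 tcp z 0.1223
```

Run:
```python
from h import *
for f in('w12','w13'):
    im,d,c=load(f); print(f)
    for v in(90,100,110,130,150,170,190): print(v,[tuple(pts(c,d,np.array([[u,v]]))[0].round(4)) for u in(200,255,320)])
```

```text
w12
90 [(np.float64(0.5594), np.float64(-0.0961), np.float64(0.1166)), (np.float64(0.5495), np.float64(-0.1246), np.float64(0.1157)), (np.float64(0.5381), np.float64(-0.1585), np.float64(0.1166))]
100 [(np.float64(0.5545), np.float64(-0.0939), np.float64(0.1152)), (np.float64(0.5444), np.float64(-0.1229), np.float64(0.116)), (np.float64(0.5329), np.float64(-0.1571), np.float64(0.1164))]
110 [(np.float64(0.5494), np.float64(-0.0918), np.float64(0.1147)), (np.float64(0.5393), np.float64(-0.1211), np.float64(0.1149)), (np.float64(0.5276), np.float64(-0.1557), np.float64(0.1157))]
130 [(np.float64(0.539), np.float64(-0.088), np.float64(0.1163)), (np.float64(0.5287), np.float64(-0.1175), np.float64(0.1146)), (np.float64(0.5168), np.float64(-0.1528), np.float64(0.1156))]
150 [(np.float64(0.5283), np.float64(-0.0837), np.float64(0.1161)), (np.float64(0.5178), np.float64(-0.1138), np.float64(0.1152)), (np.float64(0.5056), np.float64(-0.1497), np.float64(0.1152))]
170 [(np.float64(0.5458), np.float64(-0.1231), np.float64(0.2896)), (np.float64(0.5066), np.float64(-0.11), np.float64(0.1157)), (
[... 907 characters left out ...]
p.float64(0.5291), np.float64(-0.1178), np.float64(0.1144)), (np.float64(0.5172), np.float64(-0.1529), np.float64(0.1145))]
150 [(np.float64(0.5286), np.float64(-0.084), np.float64(0.1143)), (np.float64(0.5182), np.float64(-0.1141), np.float64(0.1145)), (np.float64(0.506), np.float64(-0.1499), np.float64(0.1139))]
170 [(np.float64(0.5172), np.float64(-0.0791), np.float64(0.1125)), (np.float64(0.507), np.float64(-0.1103), np.float64(0.1142)), (np.float64(0.4944), np.float64(-0.1468), np.float64(0.1136))]
190 [(np.float64(0.5057), np.float64(-0.0746), np.float64(0.113)), (np.float64(0.4952), np.float64(-0.1063), np.float64(0.114)), (np.float64(0.4825), np.float64(-0.1434), np.float64(0.1141))]
```

View pics/w13.png

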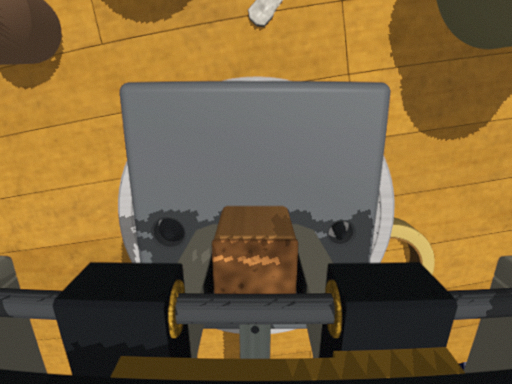

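The board is level: its top is at 0.114, and the odd slope came from depth outliers. The last 2 mm remain.

>>> {"name": "drive_tool", "arguments": {
  "steps": [
    {"tx": 0,"ty": 0,"tz": 0.003,"turn": 0,"jaw": 0.2},
    {"tx": 0,"ty": 0,"tz": 0.006,"turn": 0,"jaw": 0.2},
    {"tx": 0,"ty": 0,"tz": 0.006,"turn": 0,"jaw": 0.2},
    {"tx": 0,"ty": 0,"tz": 0.006,"turn": 0,"jaw": 0.2}
  ],
  "force": 45
}}

```text
t: 14.95
tool_pos: [0.468, -0.0975, 0.1205]
orientation: [-3.099, 0.516, 0.0]
force: [0.3, 0.1, -8.1]
opening: 0.0401
```

Run:
```python
from h import *
s=robot.read_state(); print(s['t'],s['force'],s['wrist_torque'],s['opening']);to((.4678,-.0972,.120),-18.9)
```

```text
14.95 [ 0.26376845  0.07850501 -8.08699148] [0.07976051 0.00430839 0.01941274] 0.040131623205101136
tx,ty,tz [-0.0011 -0.0006  0.0016] turn 0.0 | pos [ 0.468  -0.0975  0.1205] yaw -18.9 tilt z [-1.e-04  0.e+00 -1.e+00]
```

>>> {"name": "drive_tool", "arguments": {
  "steps": [
    {"tx": 0,"ty": 0,"tz": 0.002,"turn": 0,"jaw": 0.2},
    {"tx": 0,"ty": 0,"tz": 0.003,"turn": 0,"jaw": 0.2},
    {"tx": 0,"ty": 0,"tz": 0.003,"turn": 0,"jaw": 0.2}
  ],
  "force": 45
}}

```text
t: 15.25
tool_pos: [0.4682, -0.0975, 0.1199]
orientation: [3.099, -0.516, 0.0]
force: [-1.6, 1.1, -3.4]
opening: 0.0397
```

Run:
```python
from h import *
s=robot.read_state(); print(s['t'],s['force'],s['wrist_torque'],s['opening']);to((.4678,-.0972,.120),-18.9)
```

```text
15.25 [-1.58073941  1.11049303 -3.37192364] [-0.00267498  0.17572945 -0.05210766] 0.03969680411374349
tx,ty,tz [-0.0016 -0.0005 -0.0003] turn 0.0 | pos [ 0.4682 -0.0975  0.1199] yaw -18.89 tilt z [ 3.e-04 -1.e-04 -1.e+00]
```

>>> {"name": "drive_tool", "arguments": {
  "steps": [
    {"tx": -0.001,"ty": 0,"tz": 0,"turn": 0,"jaw": 0.2},
    {"tx": -0.001,"ty": 0,"tz": 0.002,"turn": 0,"jaw": 0.2},
    {"tx": -0.001,"ty": 0,"tz": 0.002,"turn": 0,"jaw": 0.2}
  ],
  "force": 45
}}

```text
t: 15.55
tool_pos: [0.4681, -0.0975, 0.1199]
orientation: [3.099, -0.515, 0.001]
force: [-4.9, 0.9, 4.0]
opening: 0.0396
```

Run:
```python
from h import *
s=robot.read_state(); im,d,c=grab('wrist','w14'); print(s['t'],s['force'],s['wrist_torque'],s['opening']);to((.4678,-.0972,.120),-18.9)
P=pts(c,d,np.array([(u,v) for u in range(150,361,6) for v in range(95,195,6)])); P=P[abs(P[:,2]-.112)<.008]
for _ in range(3):
    A=np.c_[P[:,:2]-[.468,-.0975],np.ones(len(P))]; k=np.linalg.lstsq(A,P[:,2],rcond=None)[0]; P=P[abs(A@k-P[:,2])<.002]
print(k.round(4))
```

```text
15.55 [-4.8949454   0.93904931  3.98709203] [0.11501306 0.64781549 0.06885779] 0.03958125294494665
tx,ty,tz [-0.0015 -0.0005 -0.0003] turn 0.0001 | pos [ 0.4682 -0.0975  0.1199] yaw -18.89 tilt z [ 9.e-04 -3.e-04 -1.e+00]
[ 0.0016 -0.0006  0.1113]
```

It's seated: the weight is carried and the board's top is at about 0.1115. Now I release and rise straight up.

>>> {"name": "drive_tool", "arguments": {
  "steps": [
    {"tx": 0,"ty": 0,"tz": -0.002,"turn": 0,"jaw": 0.5},
    {"tx": 0,"ty": 0,"tz": -0.002,"turn": 0,"jaw": 0.7},
    {"tx": 0,"ty": 0,"tz": -0.002,"turn": 0,"jaw": 0.9},
    {"tx": 0,"ty": 0,"tz": -0.002,"turn": 0,"jaw": 1},
    {"tx": 0,"ty": 0,"tz": -0.002,"turn": 0,"jaw": 1},
    {"tx": 0,"ty": 0,"tz": -0.05,"turn": 0,"jaw": 1},
    {"tx": 0,"ty": 0,"tz": -0.15,"turn": 0,"jaw": 1},
    {"tx": 0,"ty": 0,"tz": -0.3,"turn": 0,"jaw": 1},
    {"tx": 0,"ty": 0,"tz": -0.4,"turn": 0,"jaw": 1},
    {"tx": 0,"ty": 0,"tz": -0.4,"turn": 0,"jaw": 1},
    {"tx": 0,"ty": 0,"tz": -0.4,"turn": 0,"jaw": 1}
  ]
}}

```text
t: 16.7
tool_pos: [0.4685, -0.0976, 0.2408]
orientation: [3.099, -0.516, 0.005]
force: [-0.3, -0.2, -0.4]
opening: 0.0931
```

Run:
```python
from h import *
s=robot.read_state(); im,d,c=grab('wrist','w15'); print(s['t'],s['force'],s['opening'],s['tool_pos'])
im2,_,_=grab('side','s15')
P=pts(c,d,np.array([(u,v) for u in range(175,335,4) for v in range(40,290,4)])); P=P[abs(P[:,2]-.112)<.006]
x=P[:,:2]-[.468,-.0975]; P=P[np.hypot(*x.T)>.03]
for _ in range(3):
    A=np.c_[P[:,:2]-[.468,-.0975],np.ones(len(P))]; k=np.linalg.lstsq(A,P[:,2],rcond=None)[0]; P=P[abs(A@k-P[:,2])<.003]
print(k.round(4),len(P))
cv2.imwrite('pics/s15z.png',cv2.resize(im2[170:280,150:340],None,fx=4,fy=4,interpolation=cv2.INTER_CUBIC))
```

```text
16.7 [-0.25434257 -0.20944989 -0.43514931] 0.09307875491018018 [ 0.46852513 -0.09761423  0.24080108]
[-1.000e-04 -1.400e-03  1.114e-01] 1284
```

View pics/w15.png

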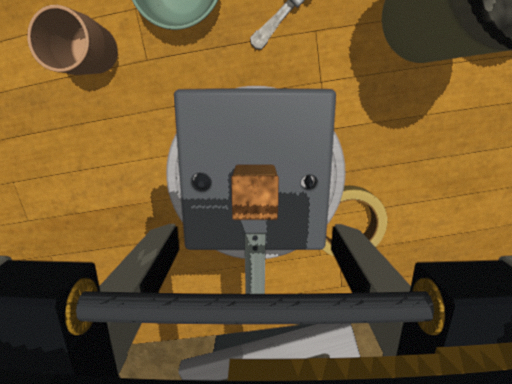

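View pics/s15z.png

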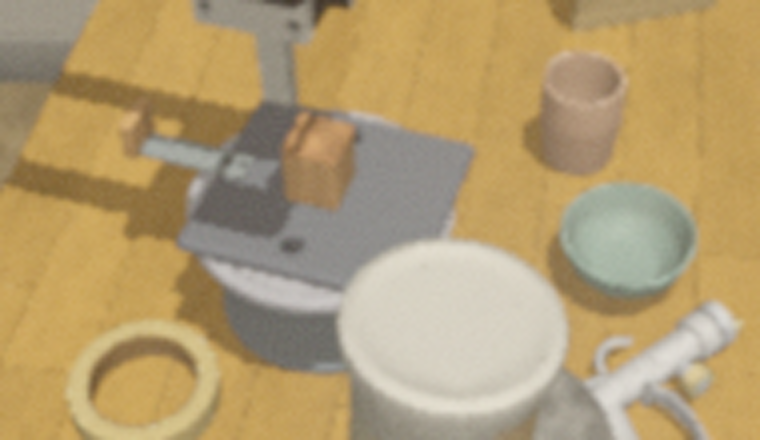

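The pins fill both holes, the big at (201,182) and the small at (309,182). The board lies flat with its top at 0.1114 and slope at most 0.0015. The gripper is clear above.

Run:
```python
from h import *
a,_,_=load('side0'); b,_,_=load('s15')
for n,(x0,y0,x1,y1) in dict(cup=(280,182,308,214),bowl=(290,215,325,247),tape=(165,250,206,285)).items():
    print(n,cv2.absdiff(a[y0:y1,x0:x1],b[y0:y1,x0:x1]).mean().round(1))
print(robot.close_job())
```

```text
cup 3.7
bowl 4.0
tape 3.9
the job is handed in; nothing more can be done
None
```

I drew the carrier out by its front grip, let it go on the open bench, then took it by the post and lowered it level onto the turntable's two pins. It was released there and the job handed in at about 16.8 s.

Last checks:
- **Seating:** both pins show in their holes. The board reads flat, with its top at 0.1114 m against 0.112 m nominal and a slope of at most 0.0015.
- **Gripper:** open and about 120 mm above its release height, with nothing touching and the force reading near zero.
- **Bystanders:** the cup, bowl and tape look unchanged between the first and last side views, with only noise-level differences.

Readings that disagreed:
- **Side camera:** it disagreed with the top camera by about 8 mm in y at the pins. I relied on the wrist camera, which agreed with the top camera to about 3 mm there.
- **Tilt reading:** one board-tilt fit during the lowering came out wrong. I put it down to bad depth points; the point-by-point heights were level.
- **Seating force:** the side force at the wrist rose to about 5 N at the moment of seating, just before release.

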